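# Slide the sample tray over the gap onto the drying deck

### The arm

A 6-joint arm with a two-finger parallel gripper is mounted at the origin on a cart in front of the work surface, level with it; the furniture and walls round the work are solid. World frame = base frame: x ahead of the robot, y to its left, z up, the work surface at z = 0. Lengths are in m, angles in rad, forces in N, time in s.
With the tool pointing down it reaches from about 0.375 to 0.925 m from the base axis. Payload 5.7 kg.
Tool frame: the origin (TCP) lies midway between the tips of the shut fingers; the grasp point (between the pads) lies 19 mm behind it (grasp_offset is the distance from the TCP to the grasp point, in m); z points along the fingers, y is the line along which they close (so a half turn about z gives the same grasp; the last joint's range is limited). The gripper opens to 88 mm and grips with 3 to 60 N. Pads are 20 mm wide; open, the fingers measure 115 mm over their backs; the gripper's body (75 mm by 178 mm) begins 61 mm behind the grasp point.
Start: joints at [-0.115, 0.359, 1.51, -0, 1.272, -0.115], TCP at [0.6, -0, 0.223] pointing down, gripper open.
Joint ranges: [-2.97, 2.97], [-1.01, 2.36], [0.21, 2.38], [-0.96, 4.11], [0.2, 2.71], [-2.98, 2.98]. Speed limits (rad/s): [2.39, 2.39, 3.14, 3.14, 3.14, 3.14].

### API

Orientations are given as a 3x3 rotation matrix whose columns are the frame's x, y, z axes.
In Python, from station import * gives the robot as it stands.
- The arm moves only by the shell command python3 -m handwheel 'ROWS' [FORCE]. ROWS is text: rows parted by semicolons, each of 5 numbers parted by spaces: the shift along the tool's x, y, z in units of 30 mm (1.0 is 30 mm), then the turn about the tool's z in units of 6 degrees (1.0 is 6 degrees), then the closure, from 0 (fully open) to 1 (shut). In form: tx ty tz yaw jaw; .... A call has 1 to 10 rows; each row is the pose to reach, as a shift and turn from the pose commanded when the call began, along the tool's axes at that moment; what a row does not reach only later rows make up. A row lasts 1/12 s, in which the tool goes at most 41.7 mm and 7.16 degrees, less where a joint would pass 70% of its speed; a pose out of reach is approached as far as the arm can. A call with a gripper value outside its range is refused whole. The fingers move at their own pace and stop on an object; FORCE is the grip in N (left out, the last holds). Time passes only in rows, so rows that repeat a pose let the fingers close. It gives the time, the measured TCP pose, the force, the opening and the grip force at its end, in the units of the state.
- read_state(): the state, without advancing time (a new reading comes with each control period).
- camera(name): name is "scene" or "side" or "wrist"; returns the picture (400x640x3 uint8, blue, green, red); there is no depth.
- camera_info(name): a dict with "K" (3x3 intrinsics, pixels), "xyz" and "attitude" of the camera in the world. Camera axes: x right, y down, z forward; pixel columns grow to the right and rows downward; lengths in m; the calibration is good to about 2 mm. A picture is of the moment at which its call begins: read the wrist's pose just before it. camera_info takes no time and is no camera call; for the wrist camera it gives the pose at the moment of the call.
- finish_job(): hands the job in; it is judged then, once.
The state is a dict: "clock": time; "qpos": joint angles; "dq": joint speeds; "tau": joint torques, N m; "eef_pos": TCP position; "orientation": TCP orientation; "contact_force": force on the tool from outside, world axes, zero at the start; "moment": the same for the moment, N m; "finger_gap": finger opening in m; "finger_force": force on a finger pad.
Only numpy, scipy, OpenCV 4.12 (cv2) and the standard library are available. Lean on these libraries where they do the work, as an engineer would, in place of code of your own. Each camera call takes 0.05 s, during which the arm holds its last target. There are 200 camera calls.

### The job

Slide the grey tray with its two sample jars off the wooden loading stand, straight across the open gap and in between the side guides of the aluminium drying deck, until it bears gently but definitely (around 10 newtons) on the sprung buffer at the far end. Keep the tray level all the way: it must neither be lifted off nor dip into the gap, so hold its tail down by the blue grip, and do not force it. Then let go of the tray, swing the red retaining arm fully shut behind it and let that go too, with the jars still standing in the tray and nothing else on the desk disturbed.

Things in the scene. Friction and masses are not known exactly. Their poses are not given: they have to be found in the camera images.
- tray: (All sizes in mm.) Loose grey tray, 116 long (x) x 110 wide (y), walls 3 thick and 22 high, 0.7 kg with its jars. Origin: centre of its underside; +x to its front (push direction), z up. Its front edge is turned up 4 mm below. The weight lies ahead of the middle and the gap is wider than half the tray: unless the tail is held down or the grip held firmly, the front tips into the gap.
- tray_grip (a point): Top centre of the tray's blue upright grip plate: 10 thick (tray x), 40 wide (tray y), top 58 above the underside, centre 17 ahead of the tail edge (41 behind the tray's origin). Above the 22 mm walls it is free: 37 mm from its front face to the jars. Axes as the tray's.
- tray_front (a point): Middle of the tray's front edge at underside height, 58 mm ahead of the tray's origin.
- tray_tail (a point): Middle of the tray's tail edge at underside height, 58 mm behind the tray's origin.
- jar_left: Loose white screw-lid sample jar with a red lid, 46 diameter x 56, 0.14 to 0.26 kg, in the tray's left (+y) front well, centred 24 ahead of and 26 beside the tray's origin, its top 60 above the tray's underside. Origin: centre of its underside; z up.
- jar_right: The same kind of jar with a blue lid, in the tray's right (-y) front well.
- loading_stand: Fixed wooden-topped stand, 130 (x, push direction) x 136 (y), flat top 45 mm above the desk. Origin: centre of its footprint at desk height; +x points to the drying deck, whose mouth lies 62 to 78 beyond the stand's edge, up to 6 to one side and turned up to 0.04 rad.
- drying_deck: Fixed aluminium deck 182 (x) x 166 (y), top 44 above the desk (1 below the stand's). Origin: at desk height, 4 short of its middle; +x = the way in, edges at x = -87 and 95; the tray runs along y = 0. Guides 13 high, 116 apart (3 free each side of the tray), flared at the mouth, where the plate's first 20 mm are bevelled down 4.
- buffer: Blue bracket at the deck's end, 40 high; origin at its foot, 91 beyond the deck's origin, axes as the deck's. It bears an adjustable screw with a sprung rubber pad facing the mouth (22 diameter, 15 above the deck), 8 N per mm. The pad's face is 22 to 36 nearer the mouth than the bracket's origin, differently every time: the tray touches it with its origin -3 to +11 from the deck's in x.
- retainer (a joint): Hinge of the red retaining arm, rad. 0 = open (pointing back out of the mouth, 10 degrees outward); 1.745 = fully shut (straight across the mouth along the deck's +y, 5 to 20 mm behind the tail of a seated tray), a dead stop. Grows clockwise seen from above. Stays where it is left (0.06 N m of friction).
- retainer_pivot (a point): The arm's vertical pivot axis, on the drying deck's right-hand guide: 71 mm before and 70 mm to the right (-y) of the deck's origin, 58 mm above the desk (underside of the arm). Axes as the deck's.
- retainer_peg (a point): Top centre of the black upright peg on the arm, 12 diameter, free over 35 mm below this point, 48 mm from the pivot axis. Its top is 101 mm above the desk. The arm is 58 long, 10 wide, 8 thick.
- weight: Loose slotted iron weight, 68 diameter x 12: bystander. Origin: centre of underside.
- cutter: Loose brass cutter ring, 63 diameter x 25: bystander. Origin: centre of underside.
Not all that is in view belongs to the job. Of the things like the jar_left, leave any that is orange or purple; of the rest the larger one is meant.

How it is judged:
By the outcome, as a careful person would: the job done as asked, in the order asked, and still so for the second after the job is handed in, with the robot touching nothing.
It also fails if it takes over 72 s, if anything falls off the work surface, if the arm or the gripper's body presses on something with over 40 N, if the wrist force passes 120 N, or if a joint passes its speed limit or range.

## Working session

There is one attempt and no reset: what is moved stays moved. The work goes in short steps, Python scripts to look and compute and a shell command to move; the robot and the scene stay as the last step left them, time stands still between calls to the robot, and variables do not carry over. Pictures are saved under pics/ and viewed, at most 10 in all, crops included, and the job is handed in when it is done.

```bash
mkdir -p pics; ls
python3 - <<'E'
from station import *
import cv2
s=read_state(); print(s)
for n in("scene","side","wrist"):
    i=camera_info(n); print(n,i)
    cv2.imwrite(f"pics/{n}0.png",camera(n))
E
```

```text
pics
{'clock': 0.0, 'qpos': array([-1.15106098e-01,  3.59518102e-01,  1.51138161e+00, -3.39286991e-05,
        1.27252948e+00, -1.15145885e-01]), 'dq': array([-4.65142026e-04,  1.71322759e-03,  5.13389874e-04,  5.27702335e-06,
        1.76280150e-03,  6.86905349e-04]), 'tau': array([-2.01257943e-03, -5.15376234e+01, -2.70722097e+01,  6.73234044e-02,
        3.48843460e-02, -1.61260368e-04]), 'eef_pos': array([5.99323215e-01, 5.44721593e-05, 2.21821155e-01]), 'orientation': array([[-4.96232905e-05,  9.99998328e-01, -1.82810748e-03],
       [ 9.99999983e-01,  4.99500815e-05,  1.78713924e-04],
       [ 1.78804940e-04, -1.82809858e-03, -9.99998313e-01]]), 'contact_force': array([-0.93743722,  0.4216638 ,  0.01968736]), 'moment': array([ 0.01274238, -0.00985045, -0.02292879]), 'finger_force': 0.0, 'finger_gap': 0.0880051462340615}
scene {'K': array([[434.4505348 ,   0.        , 323.32876915],
       [  0.        , 434.4505348 , 205.48096983],
       [  0.        ,   0.        ,   1.        ]]), 'xyz': array([-0.09241595,  0.89564225,  0.56138304]), 'attitude': array([[-0.71888812, -0.3308
[... 209 characters left out ...]
36845, 197.55049473],
       [  0.        ,   0.        ,   1.        ]]), 'xyz': array([ 0.34408141, -0.49162356,  0.47171873]), 'attitude': array([[ 0.96699989, -0.1012241 ,  0.23380524],
       [-0.25470682, -0.40559318,  0.87784885],
       [ 0.00597035, -0.90843153, -0.41799103]])}
wrist {'K': array([[282.13498154,   0.        , 315.00962679],
       [  0.        , 282.13498154, 200.65009964],
       [  0.        ,   0.        ,   1.        ]]), 'xyz': array([0.59905758, 0.08552471, 0.38438809]), 'attitude': array([[ 9.99999875e-01,  4.99088524e-05, -4.97300548e-04],
       [-1.04299896e-04, -9.52256190e-01, -3.05300079e-01],
       [-4.88794702e-04,  3.05300092e-01, -9.52256066e-01]])}
```

View pics/scene0.png

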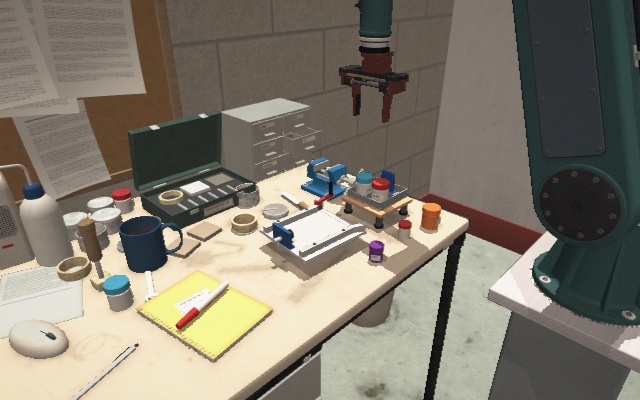

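View pics/wrist0.png

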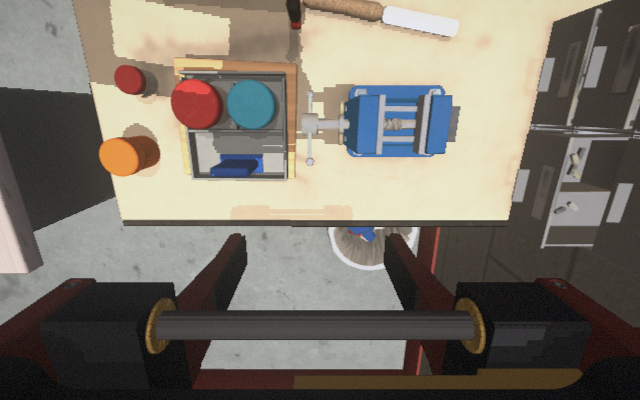

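View pics/side0.png

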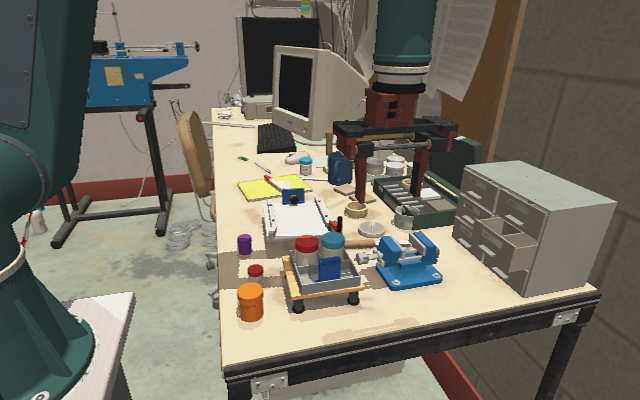

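The scene shows the tray on the wooden stand at about (380,190), the white deck at (312,240) with its blue buffer at (283,235), and the vise next to the stand. In the wrist view the push direction is up (about world +y), with the grip at (237,160), the red-lid jar at (196,104), the blue-lid jar at (251,104) and the tip of the red retainer at (293,12).

Candidates for jar_left, by wrist pixel: the large red-lid jar in the tray (196,104), a small red-lid jar (130,79) and an orange jar (122,156). There is also a purple jar at scene (376,250), and more jars by the mug. I choose the large red-lid jar in the tray. Next I'll move over the deck for a closer look.

```bash
cat > h.py <<'E'
from station import *
import numpy as np, cv2
def ray(info,u,v,z):
    d=info["attitude"]@np.linalg.solve(info["K"],[u,v,1.]); c=info["xyz"]
    return c+d*(z-c[2])/d[2]
def proj(info,p):
    q=info["K"]@(info["attitude"].T@(np.asarray(p,float)-info["xyz"])); return q[:2]/q[2]
def shot(n,f,crop=None,k=1):
    s=read_state(); i=camera_info(n); im=camera(n)
    np.savez(f"pics/{f}.npz",im=im,**i)
    if crop: x0,y0,x1,y1=crop; im=im[y0:y1,x0:x1]
    cv2.imwrite(f"pics/{f}.png",cv2.resize(im,None,fx=k,fy=k,interpolation=cv2.INTER_CUBIC)); return i
E
python3 - <<'E'
from h import *
i=camera_info("wrist")
for u,v,z in((196,104,.105),(251,104,.105),(237,165,.103)): print(ray(i,u,v,z))
j=camera_info("scene")
for u,v,z in((283,228,.08),(312,240,.044),(262,228,.044),(360,230,.044)): print(ray(j,u,v,z))
E
python3 -m handwheel '1 -0.3 0 0 0;2 -0.6 0 0 0;3 -1 0 0 0;4 -1.3 -0.4 0 0;5 -1.6 -0.8 0 0;5.3 -2 -1 0 0;5.3 -2 -1 0 0;5.3 -2 -1 0 0'
python3 -c "
from h import *
shot('wrist','w1')"
```

```text
[0.48747341 0.09105429 0.105     ]
[0.53903536 0.09104861 0.105     ]
[0.52047383 0.03296616 0.103     ]
[0.52150688 0.38184829 0.08      ]
[0.48363422 0.33254008 0.044     ]
[0.6018379  0.37717332 0.044     ]
[0.435322  0.2262508 0.044    ]
clock: 0.82
eef_pos: [0.5395, 0.1589, 0.2528]
orientation: [[-0.002, 1.0, 0.0], [1.0, 0.002, -0.001], [-0.001, 0.0, -1.0]]
contact_force: [0.1, -0.3, -0.3]
finger_gap: 0.0879
finger_force: 0.0
```

View pics/w1.png

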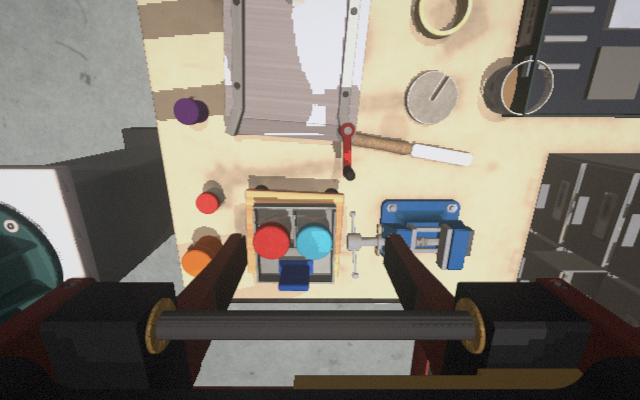

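This shows the tray on the stand (246–343, 190–300), the deck mouth at row ~135 with its guides at columns ~235 and ~352, the retainer pivot at (347,130) and the peg at (349,173). I'll enlarge that area and take a second view over the deck.

```bash
python3 -c "
from h import *
im=np.load('pics/w1.npz')['im'][90:300,210:400]
cv2.imwrite('pics/w1c.png',cv2.resize(im,None,fx=2.8,fy=2.8,interpolation=cv2.INTER_CUBIC))"
python3 -m handwheel '1 0 0 0 0;2 0 0 0 0;3 0 0 0 0;4 0 0 0 0;4 0 0 0 0;4 0 0 0 0'
python3 -c "
from h import *
shot('wrist','w2',(200,0,420,250),2.4)"
```

```text
clock: 1.37
eef_pos: [0.5404, 0.2787, 0.2516]
orientation: [[-0.001, 1.0, -0.001], [1.0, 0.001, -0.001], [-0.001, -0.001, -1.0]]
contact_force: [0.1, -0.7, 0.1]
finger_gap: 0.0884
finger_force: 0.0
```

View pics/w1c.png

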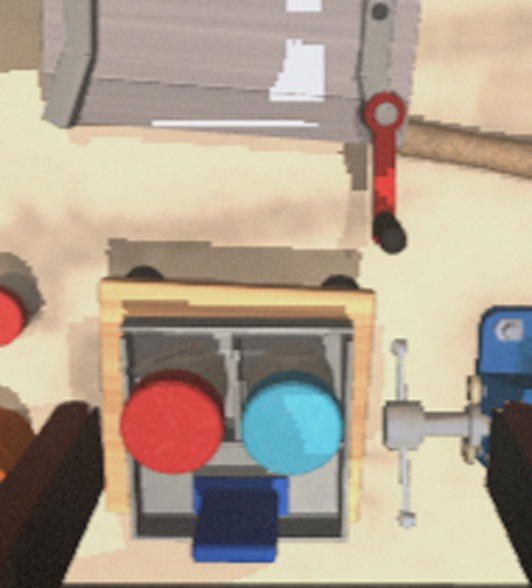

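View pics/w2.png

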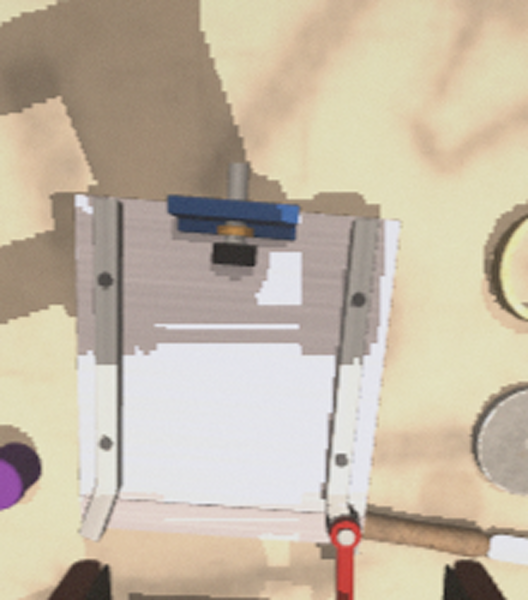

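The crop shows the tray's wall corners, the lids, the stand's front corners and the grip's top strip (236,555). The second view shows the guide screws at (105,280), (105,443), (358,299) and (341,460), the buffer pad at (234,262) and the pivot at (345,537).

Run:
```python
from h import *
a=dict(np.load('pics/w1.npz'));b=dict(np.load('pics/w2.npz'))
A=lambda u,v,z:ray(a,210+u/2.8,90+v/2.8,z)
B=lambda u,v,z:ray(b,200+u/2.4,v/2.4,z)
P=lambda n,p:print(n,np.round(p*1000,1))
for n,u,v,z in(("wallFL",122,325,.067),("wallFR",355,325,.067),("wallTL",138,541,.067),("wallTR",347,538,.067),("gripL",194,557,.103),("gripR",277,557,.103),("redlid",172,422,.105),("bluelid",292,422,.105),("standFL",100,280,.045),("standFR",375,292,.045),("peg",392,241,.101),("pivot",385,111,.068)):P(n,A(u,v,z))
for n,u,v,z in(("sL1",105,280,.057),("sL0",105,443,.057),("sR1",358,299,.057),("sR0",341,460,.057),("cFL",78,196,.044),("cFR",398,222,.044),("pivot",345,537,.068),("padL",213,262,.059),("padR",256,266,.059),("brL",168,197,.084),("brR",298,207,.084)):P(n,B(u,v,z))
```

```text
wallFL [459.3 125.1  67. ]
wallFR [567.9 125.2  67. ]
wallTL [459.9   8.4  67. ]
wallTR [566.7  10.3  67. ]
gripL [493.4  24.3 103. ]
gripR [531.7  24.3 103. ]
redlid [486.7  93.8 105. ]
bluelid [538.6  93.9 105. ]
standFL [445.1 140.6  45. ]
standFR [579.  134.7  45. ]
peg [579.1 173.  101. ]
pivot [578.2 222.2  68. ]
sL1 [453.5 356.3  57. ]
sL0 [447.  271.4  57. ]
sR1 [581.7 347.1  57. ]
sR0 [575.6 261.8  57. ]
cFL [439.9 396.7  44. ]
cFR [602.3 384.6  44. ]
pivot [578.1 220.9  68. ]
padL [508.5 365.   59. ]
padR [529.9 363.1  59. ]
brL [491.2 392.8  84. ]
brR [549.9 388.7  84. ]
```

Estimates in mm: tray centre (513, 67.5) with heading about +y; deck origin (513.6, 297) with heading 0.073 rad clockwise from +y; grip at about (513, 26). I'll go above the grip, turning the jaws to the tray's x.

```bash
python3 -m handwheel '-0.9 -0.1 0 -1.1 0.3;-1.8 -0.2 0 -2.2 0.55;-2.7 -0.3 0 -3.3 0.55;-3.6 -0.4 0.2 -4.4 0.55;-4.5 -0.5 0.4 -5.5 0.55;-5.4 -0.6 0.6 -6.6 0.55;-6.3 -0.7 0.8 -7.7 0.55;-7.2 -0.8 1 -8.8 0.55;-8 -0.9 1.2 -9.9 0.55;-8.4 -0.9 1.5 -11 0.55'
python3 -m handwheel '0 0 0 -1.1 0.55;0 0 0 -2.2 0.55;0 0 0 -3.3 0.55;0 0 0 -4 0.55;0 0 0 -4 0.55;0 0 0 -4 0.55'
python3 -c "
from h import *
i=shot('wrist','w3')
print(i['xyz'])"
```

```text
clock: 2.25
eef_pos: [0.512, 0.0225, 0.2076]
orientation: [[-0.914, 0.405, -0.0], [0.405, 0.914, -0.002], [-0.0, -0.002, -1.0]]
contact_force: [-0.3, -0.1, -0.5]
finger_gap: 0.0399
finger_force: 0.0
clock: 2.75
eef_pos: [0.5125, 0.0255, 0.2075]
orientation: [[-1.0, 0.004, -0.001], [0.004, 1.0, -0.0], [0.001, -0.0, -1.0]]
contact_force: [-0.2, -0.1, -0.6]
finger_gap: 0.0397
finger_force: 0.0
[0.42739949 0.02679995 0.36999594]
```

View pics/w3.png

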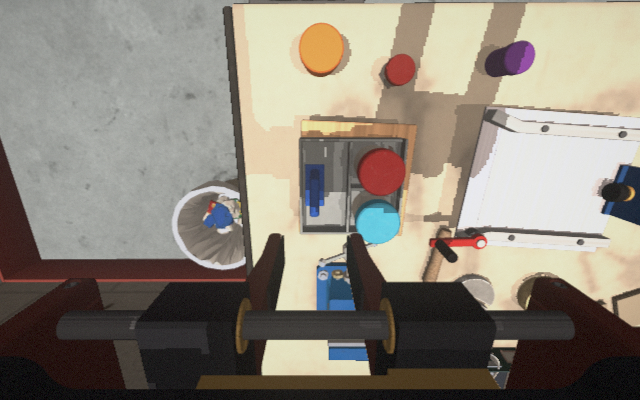

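The wrist view from the robot's side has push direction to the right. The grip is at about (315,190), the jars at (382,172) and (378,222), and the fingers straddle columns 280–350. Next I'll refine the plate position.

Run:
```python
from h import *
a=dict(np.load('pics/w3.npz'))
for y in(.021,.026,.031): print(proj(a,[.493,y,.103]),proj(a,[.533,y,.103]))
for u,v in((382,172),(378,222)):print(ray(a,u,v,.105))
for u,v in((300,140),(404,138),(302,233),(405,235)):print(ray(a,u,v,.067))
im=a['im'][120:260,280:430]
cv2.imwrite('pics/w3c.png',cv2.resize(im,None,fx=4,fy=4,interpolation=cv2.INTER_CUBIC))
```

```text
[309.3110421  180.73097426] [309.73037791 219.07530659]
[314.45455527 180.70851437] [314.65381828 219.05464539]
[319.59830322 180.68605345] [319.57747378 219.03398329]
[0.48425081 0.09058996 0.105     ]
[0.53569417 0.09005887 0.105     ]
[0.45765436 0.01086317 0.067     ]
[0.45607458 0.12041537 0.067     ]
[0.56470239 0.01098372 0.067     ]
[0.56780968 0.1318889  0.067     ]
```

View pics/w3c.png

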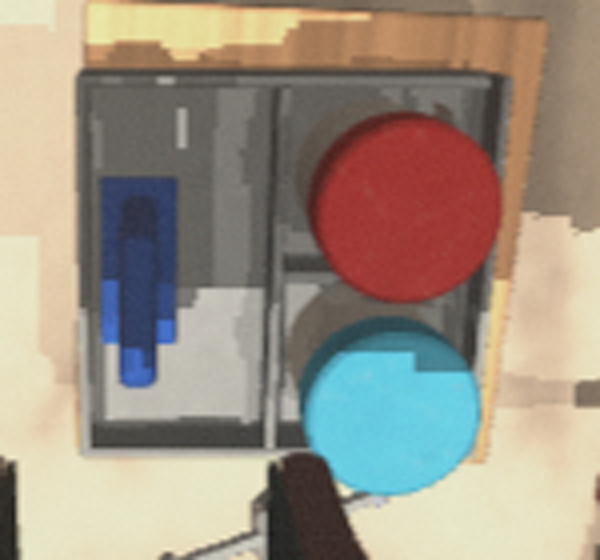

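The crop confirms the tray is square to the jaws, with the grip's centre at y≈0.026 and the red-lid jar in its front-left well. I'll lower and grip.

```bash
python3 -m handwheel '0 0 1 0 0.55;0 0 2 0 0.55;0 0 3 0 0.55;0 0 4 0 0.55;0 0 4.5 0 0.55;0 0 4.5 0 0.55;0 0 4.5 0 0.55'
python3 -m handwheel '0 0 0 0 1;0 0 0 0 1;0 0 0 0 1;0 0 0 0 1;0 0 0 0 1;0 0 0 0 1;0 0 0 0 1' 45
```

```text
clock: 3.38
eef_pos: [0.5123, 0.0267, 0.0722]
orientation: [[-1.0, 0.002, -0.002], [0.002, 1.0, 0.0], [0.002, 0.0, -1.0]]
contact_force: [0.6, -0.1, 0.9]
finger_gap: 0.0395
finger_force: 0.0
clock: 3.97
eef_pos: [0.514, 0.0263, 0.0736]
orientation: [[-1.0, -0.0, 0.002], [-0.0, 1.0, -0.001], [-0.002, -0.001, -1.0]]
contact_force: [-1.2, -5.2, 7.7]
finger_gap: 0.0097
finger_force: 45.0
```

```bash
python3 -m handwheel '0.03 0.1 0 0.05 1;0.08 0.3 0 0.12 1;0.13 0.5 0 0.2 1;0.18 0.75 0 0.27 1;0.24 1 0 0.35 1;0.3 1.25 0 0.43 1;0.36 1.5 0 0.52 1;0.42 1.75 0 0.6 1;0.46 1.95 0 0.67 1;0.48 2.05 0 0.7 1'
python3 -m handwheel '0 0 0 0 1;0 0 0 0 1'
python3 -c "
from h import *
shot('wrist','w4')"
```

```text
clock: 4.8
eef_pos: [0.5, 0.0879, 0.0737]
orientation: [[-0.997, 0.072, 0.003], [0.072, 0.997, -0.002], [-0.003, -0.002, -1.0]]
contact_force: [1.8, -7.6, 7.2]
finger_gap: 0.0099
finger_force: 45.0
clock: 4.97
eef_pos: [0.4999, 0.0883, 0.0737]
orientation: [[-0.997, 0.073, 0.003], [0.073, 0.997, -0.001], [-0.003, -0.0, -1.0]]
contact_force: [1.2, -2.3, 6.2]
finger_gap: 0.0096
finger_force: 45.0
```

View pics/w4.png

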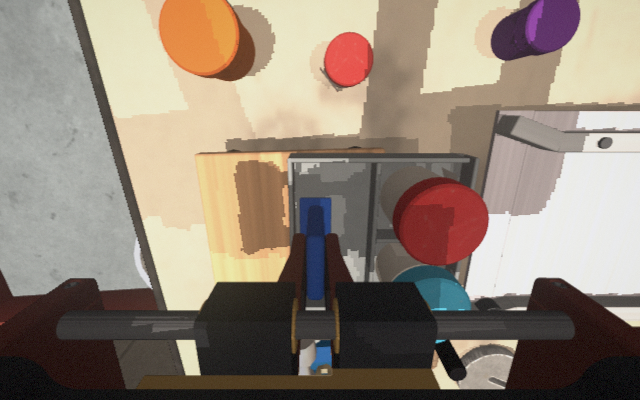

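The tray is gripped and has slid forward on the stand, with its left wall running along row ~156. The deck's left guide inner edge is at row ~152 with its screw at (605,143). I'll check their lateral alignment.

Run:
```python
from h import *
a=dict(np.load('pics/w4.npz'))
t=.073;u=np.array([np.sin(t),np.cos(t)]);l=np.array([-np.cos(t),np.sin(t)]);O=np.array([.5136,.297])
for n,x,v,z in(("wallA",292,156,.067),("wallB",472,156,.067),("guideA",565,152,.057),("guideB",635,152,.057),("screw",605,143,.057),("redlid",441,221,.105)):
    p=ray(a,x,v,z)[:2]-O; print(n,np.round([p@u*1e3,p@l*1e3],1))
p=read_state()['eef_pos'][:2]-O; print(p@u*1e3,p@l*1e3)
im=a['im'][100:200,270:640]
cv2.imwrite('pics/w4c.png',cv2.resize(im,None,fx=2.16,fy=2.16,interpolation=cv2.INTER_CUBIC))
```

```text
wallA [-222.    57.3]
wallB [-114.3   57.3]
guideA [-50.4  58.2]
guideB [-6.2 58.2]
screw [-26.9  63.8]
redlid [-145.3   30.8]
-209.15414377211593 -1.5598302927418521
```

View pics/w4c.png

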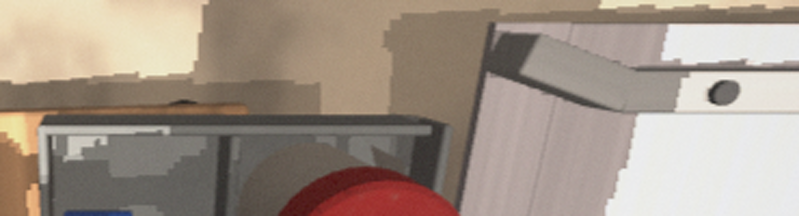

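The tray is parallel to the guides and about 1.2 mm left of the centre line. I'll correct that and go on across the gap.

```bash
python3 -m handwheel '-0.01 0.05 0 0 1;-0.02 0.15 0 0 1;-0.03 0.3 0 0 1;-0.04 0.45 0 0 1;-0.04 0.6 0 0 1;-0.04 0.75 0 0 1;-0.04 0.9 0 0 1;-0.04 1.0 0 0 1'
python3 -m handwheel '0 0.1 0 0 1;0 0.25 0 0 1;0 0.4 0 0 1;0 0.55 0 0 1;0 0.7 0 0 1;0 0.85 0 0 1;0 0.95 0 0 1;0 1.0 0 0 1'
python3 -c "
from h import *
shot('wrist','w5')"
```

```text
clock: 5.68
eef_pos: [0.5029, 0.117, 0.0737]
orientation: [[-0.997, 0.072, 0.002], [0.072, 0.997, -0.003], [-0.002, -0.003, -1.0]]
contact_force: [0.6, -9.0, 8.9]
finger_gap: 0.0095
finger_force: 45.0
clock: 6.35
eef_pos: [0.5047, 0.1469, 0.0735]
orientation: [[-0.997, 0.071, 0.001], [0.071, 0.997, -0.003], [-0.001, -0.003, -1.0]]
contact_force: [-0.3, -7.5, 7.4]
finger_gap: 0.0099
finger_force: 45.1
```

```bash
python3 -m handwheel '0 0.1 0 0 1;0 0.25 0 0 1;0 0.4 0.01 0 1;0 0.55 0.02 0 1;0 0.7 0.03 0 1;0 0.85 0.03 0 1;0 0.95 0.03 0 1;0 1.0 0.03 0 1'
python3 -m handwheel '0 0 0 0 1'
```

```text
clock: 7.07
eef_pos: [0.5069, 0.1775, 0.0727]
orientation: [[-0.997, 0.072, 0.001], [0.072, 0.997, -0.002], [-0.001, -0.002, -1.0]]
contact_force: [-0.5, -8.8, 8.6]
finger_gap: 0.0103
finger_force: 45.0
clock: 7.15
eef_pos: [0.5069, 0.1777, 0.0726]
orientation: [[-0.997, 0.072, 0.001], [0.072, 0.997, -0.001], [-0.001, -0.001, -1.0]]
contact_force: [-0.4, -5.4, 8.8]
finger_gap: 0.0096
finger_force: 45.0
```

```bash
python3 -m handwheel '0 0.1 0 0 1;0 0.25 0 0 1;0 0.4 0 0 1;0 0.55 0 0 1;0 0.7 0 0 1;0 0.85 0 0 1;0 0.95 0 0 1;0 1.0 0 0 1'
python3 -m handwheel '0 0.1 0 0 1;0 0.25 0 0 1;0 0.4 0 0 1;0 0.55 0 0 1;0 0.7 0 0 1;0 0.85 0 0 1;0 0.95 0 0 1;0 1.0 0 0 1'
python3 -m handwheel '0 0.1 0 0 1;0 0.2 0 0 1;0 0.27 0 0 1;0 0.33 0 0 1'
```

```text
clock: 7.82
eef_pos: [0.509, 0.2073, 0.0727]
orientation: [[-0.997, 0.072, 0.001], [0.072, 0.997, -0.002], [-0.001, -0.002, -1.0]]
contact_force: [-0.6, -9.3, 9.7]
finger_gap: 0.0102
finger_force: 45.0
clock: 8.48
eef_pos: [0.5111, 0.2371, 0.0727]
orientation: [[-0.997, 0.072, 0.001], [0.072, 0.997, -0.002], [-0.001, -0.002, -1.0]]
contact_force: [-0.5, -9.4, 10.3]
finger_gap: 0.0097
finger_force: 45.0
clock: 8.82
eef_pos: [0.5117, 0.2468, 0.0727]
orientation: [[-0.997, 0.072, 0.001], [0.072, 0.997, -0.002], [-0.001, -0.002, -1.0]]
contact_force: [-1.3, -11.4, 9.6]
finger_gap: 0.0094
finger_force: 45.0
```

```bash
for i in 1; do python3 -m handwheel '0 0 0 0 1;0 0 0 0 1'; python3 -m handwheel '0 0.05 0 0 1;0 0.1 0 0 1;0 0.1 0 0 1;0 0.1 0 0 1'; python3 -m handwheel '0 0.05 0 0 1;0 0.1 0 0 1;0 0.1 0 0 1;0 0.1 0 0 1'; done | grep -E 'eef|contact'
```

```text
eef_pos: [0.5118, 0.2471, 0.0727]
contact_force: [-1.1, -6.0, 8.1]
eef_pos: [0.512, 0.25, 0.0727]
contact_force: [-0.4, -7.8, 9.4]
eef_pos: [0.5122, 0.2529, 0.0727]
contact_force: [-0.5, -6.8, 9.2]
```

```bash
python3 -m handwheel '0 0.03 0 0 1;0 0.05 0 0 1;0 0.05 0 0 1;0 0.05 0 0 1' | grep -E 'eef|contact'; python3 -m handwheel '0 0.03 0 0 1;0 0.05 0 0 1;0 0.05 0 0 1;0 0.05 0 0 1' | grep -E 'eef|contact'
```

```text
eef_pos: [0.5123, 0.2543, 0.0727]
contact_force: [-0.7, -7.5, 9.6]
eef_pos: [0.5124, 0.2557, 0.0727]
contact_force: [0.5, -8.7, 9.6]
```

```bash
python3 -m handwheel '0 0.03 0 0 1;0 0.05 0 0 1;0 0.05 0 0 1;0 0.05 0 0 1' | grep -E 'eef|contact'; python3 -m handwheel '0 0.03 0 0 1;0 0.05 0 0 1;0 0.05 0 0 1;0 0.05 0 0 1' | grep -E 'eef|contact'
```

```text
eef_pos: [0.5125, 0.2572, 0.0727]
contact_force: [-0.3, -8.9, 8.6]
eef_pos: [0.5126, 0.2587, 0.0727]
contact_force: [0.1, -9.0, 9.8]
```

```bash
python3 -m handwheel '0 0.03 0 0 1;0 0.05 0 0 1;0 0.05 0 0 1;0 0.05 0 0 1' | grep -E 'eef|contact'; python3 -m handwheel '0 0.03 0 0 1;0 0.05 0 0 1;0 0.05 0 0 1;0 0.05 0 0 1' | grep -E 'eef|contact'
```

```text
eef_pos: [0.5127, 0.2602, 0.0726]
contact_force: [-0.7, -8.5, 9.3]
eef_pos: [0.5128, 0.2617, 0.0726]
contact_force: [-1.1, -8.4, 9.6]
```

```bash
python3 -m handwheel '0 0.03 0 0 1;0 0.05 0 0 1;0 0.05 0 0 1;0 0.05 0 0 1' | grep -E 'eef|contact'
```

```text
eef_pos: [0.5129, 0.2632, 0.0727]
contact_force: [0.1, -8.0, 9.6]
```

```bash
python3 -m handwheel '0 0.03 0 0 1;0 0.05 0 0 1;0 0.05 0 0 1;0 0.05 0 0 1' | grep -E 'eef|contact'; python3 -m handwheel '0 0.03 0 0 1;0 0.05 0 0 1;0 0.05 0 0 1;0 0.05 0 0 1' | grep -E 'eef|contact'
```

```text
eef_pos: [0.513, 0.2645, 0.0726]
contact_force: [-0.6, -9.5, 10.4]
eef_pos: [0.513, 0.265, 0.0726]
contact_force: [-0.1, -14.0, 11.6]
```

```bash
python3 -m handwheel '0 0.02 0 0 1;0 0.03 0 0 1;0 0.03 0 0 1;0 0.03 0 0 1' | grep -E 'eef|contact'
```

```text
eef_pos: [0.513, 0.2651, 0.0727]
contact_force: [-0.1, -16.5, 12.2]
```

```bash
python3 -m handwheel '0 0.02 0 0 1;0 0.03 0 0 1;0 0.03 0 0 1;0 0.03 0 0 1' | grep -E 'eef|contact'
```

```text
eef_pos: [0.5129, 0.2655, 0.0727]
contact_force: [0.1, -17.7, 13.3]
```

```bash
python3 -m handwheel '0 0.03 0 0 1;0 0.03 0 0 1;0 0.03 0 0 1' | grep -E 'eef|contact'
```

```text
eef_pos: [0.5129, 0.2659, 0.0727]
contact_force: [-0.4, -19.7, 13.3]
```

Contact with about 11 N on the buffer (roughly 1.4 mm of compression). Now I'll release and rise.

```bash
python3 -m handwheel '0 0 0 0 0.65;0 0 0 0 0.65;0 0 0 0 0.65;0 0 0 0 0.65;0 0 0 0 0.65'
python3 -m handwheel '0 -0.05 -0.3 0 0.65;0 -0.1 -1 0 0.65;0 -0.1 -2 0 0.65;0 -0.1 -3 0 0.65;0 -0.1 -4 0 0.65;0 -0.1 -4 0 0.65;0 -0.1 -4 0 0.65'
python3 - <<'E'
from h import *
i=shot('wrist','w6')
a=dict(np.load('pics/w6.npz'))
for n,c in(("red",(0,0,150)),("blue",(180,140,30))):pass
hsv=cv2.cvtColor(a['im'],cv2.COLOR_BGR2HSV)
for n,lo,hi,z in(("red",(0,150,60),(6,255,255),.104),("red2",(174,150,60),(180,255,255),.104),("cyan",(88,100,60),(100,255,255),.104),("blue",(108,150,40),(124,255,255),.102),("dark",(0,0,0),(180,90,45),.101)):
    m=cv2.inRange(hsv,lo,hi); k,_,st,ce=cv2.connectedComponentsWithStats(m)
    for j in range(1,k):
        if st[j,4]>60: print(n,st[j].tolist(),np.round(ray(a,*ce[j],z)*1e3,0)[:2])
t=.073;O=np.array([.5136,.297]);u=np.array([np.sin(t),np.cos(t)]);l=np.array([-np.cos(t),np.sin(t)])
for x,y,z in((-71,-70,.068),(-118,-78,.101),(-71,-22,.101)): p=O+(x*u+y*l)/1e3; print(p,proj(a,[*p,z]))
E
```

```text
clock: 13.98
eef_pos: [0.5129, 0.2705, 0.0716]
orientation: [[-0.997, 0.073, -0.0], [0.073, 0.997, 0.001], [0.0, 0.0, -1.0]]
contact_force: [-0.9, -0.3, 1.0]
finger_gap: 0.0308
finger_force: 0.0
clock: 14.57
eef_pos: [0.5143, 0.2678, 0.1942]
orientation: [[-0.997, 0.073, 0.004], [0.073, 0.997, 0.002], [-0.004, 0.002, -1.0]]
contact_force: [-0.9, -1.1, -0.4]
finger_gap: 0.0309
finger_force: 0.0
red [147, 62, 31, 32, 749] [395. 152.]
red [612, 129, 28, 19, 275] [473. 548.]
red [357, 147, 50, 49, 1817] [487. 332.]
red [239, 244, 35, 12, 242] [558. 207.]
cyan [354, 200, 47, 46, 1677] [538. 327.]
blue [307, 207, 9, 11, 68] [523. 264.]
dark [404, 179, 10, 19, 127] [505. 358.]
dark [315, 237, 56, 80, 812] [613. 295.]
dark [260, 239, 54, 78, 731] [609. 229.]
dark [226, 250, 15, 19, 110] [568. 181.]
dark [355, 281, 220, 94, 9220] [668. 388.]
dark [0, 282, 640, 118, 15439] [700. 191.]
dark [56, 306, 60, 24, 303] [623.   7.]
dark [516, 334, 59, 7, 97] [695. 521.]
dark [350, 352, 10, 23, 117] [713. 300.]
dark [311, 361, 40, 14, 350] [722. 269.]
dark [476, 370, 8, 15, 77] [746. 450.]
[0.57823517 0.22108363] [277.13374127 249.75306172]
[0.58278591 0.17362533] [228.14627388 271.89554327]
[0.53036301 0.22458452] [270.85380813 221.77513913]
```

The lids are upright and where a seated tray would have them (tray origin about +8 mm on the deck). Next I'll go above the retainer peg at about (580, 173) with the jaws along the swing chord, first checking the last joint's margin.

```bash
python3 -c "
from station import *
print(read_state()['qpos'].round(2))"
python3 -m handwheel '-0.2 -0.3 0 -1.1 0.5;-0.6 -0.8 0 -2.2 0.5;-1 -1.3 0 -3.3 0.5;-1.4 -1.8 0 -4.4 0.5;-1.8 -2.3 0 -5.5 0.5;-2.2 -2.7 0 -6.6 0.5;-2.4 -2.97 0 -7.7 0.5;-2.4 -2.97 0 -8.3 0.5;-2.4 -2.97 0 -8.3 0.5;-2.4 -2.97 0 -8.3 0.5'
python3 - <<'E'
from h import *
print(read_state()['qpos'].round(2))
i=shot('wrist','w7'); a=dict(np.load('pics/w7.npz'))
hsv=cv2.cvtColor(a['im'],cv2.COLOR_BGR2HSV)
for x,y,z in((.580,.1735,.101),(.580,.1735,.066),(.5782,.2215,.066)): print(proj(a,[x,y,z]))
m=cv2.inRange(hsv,(0,150,60),(6,255,255))|cv2.inRange(hsv,(174,150,60),(180,255,255))
k,_,st,ce=cv2.connectedComponentsWithStats(m)
for j in range(1,k):
    if st[j,4]>60: print("red",st[j].tolist(),ce[j].round(),ray(a,*ce[j],.066).round(3))
k,lab,st,ce=cv2.connectedComponentsWithStats(cv2.inRange(hsv,(0,0,0),(180,255,60)))
for j in range(1,k):
    if 60<st[j,4]<2500: print("dark",st[j].tolist(),ce[j].round())
E
```

```text
[ 0.36  0.36  1.6   0.    1.19 -1.14]
clock: 15.45
eef_pos: [0.577, 0.1727, 0.1901]
orientation: [[-0.701, -0.713, -0.003], [-0.713, 0.701, -0.0], [0.003, 0.002, -1.0]]
contact_force: [0.1, -0.4, 0.2]
finger_gap: 0.0439
finger_force: 0.0
[ 0.18  0.39  1.54  0.    1.21 -2.19]
[312.18289073 206.86375195]
[312.44333356 196.13015651]
[344.37297332 224.85067392]
red [398, 0, 33, 34, 885] [414.  16.] [0.399 0.118 0.066]
red [319, 196, 33, 36, 325] [333. 213.] [0.578 0.203 0.066]
red [462, 229, 51, 46, 1709] [487. 252.] [0.485 0.359 0.066]
dark [0, 14, 89, 85, 1482] [35. 54.]
dark [0, 65, 50, 42, 239] [18. 83.]
dark [466, 92, 20, 26, 215] [476. 107.]
dark [0, 137, 37, 30, 211] [ 12. 153.]
dark [308, 191, 11, 21, 186] [313. 201.]
dark [399, 196, 45, 35, 546] [419. 213.]
dark [367, 204, 29, 25, 106] [381. 216.]
dark [392, 212, 71, 49, 565] [429. 236.]
```

The peg is found within a millimetre of the estimate. I'll lower around it and grip it lightly.

```bash
python3 -m handwheel '-0.09 -0.05 1 0 0.5;-0.09 -0.05 2 0 0.5;-0.09 -0.05 3 0 0.5;-0.09 -0.05 3.7 0 0.5;-0.09 -0.05 3.95 0 0.5;-0.09 -0.05 3.95 0 0.5;-0.09 -0.05 3.95 0 0.5'
python3 -m handwheel '0 0 0 0 0.9;0 0 0 0 0.9;0 0 0 0 0.9;0 0 0 0 0.9;0 0 0 0 0.9;0 0 0 0 0.9' 6
```

```text
clock: 16.08
eef_pos: [0.5811, 0.1741, 0.0735]
orientation: [[-0.7, -0.714, -0.0], [-0.714, 0.7, 0.0], [0.0, 0.0, -1.0]]
contact_force: [-0.1, 0.1, 0.4]
finger_gap: 0.0439
finger_force: 0.0
clock: 16.58
eef_pos: [0.5814, 0.174, 0.0738]
orientation: [[-0.7, -0.714, 0.001], [-0.714, 0.7, 0.001], [-0.001, -0.0, -1.0]]
contact_force: [-0.7, 1.1, 3.4]
finger_gap: 0.012
finger_force: 6.0
```

Run:
```python
import numpy as np
P=np.array([578.2,221.3]);S=np.array([581.0,174.0]);R=np.array([[-.7,-.714],[-.714,.7]])
for d in list(range(-95,-185,-10))+[-184,-188]:
    p=P+48*np.array([np.cos(np.radians(d)),np.sin(np.radians(d))]); print(d,p.round(1),(R@(p-S)/30).round(2))
```

```text
-95 [574.  173.5] [0.18 0.15]
-105 [565.8 174.9] [0.33 0.38]
-115 [557.9 177.8] [0.45 0.64]
-125 [550.7 182. ] [0.52 0.91]
-135 [544.3 187.4] [0.54 1.19]
-145 [538.9 193.8] [0.51 1.46]
-155 [534.7 201. ] [0.44 1.73]
-165 [531.8 208.9] [0.32 1.98]
-175 [530.4 217.1] [0.15 2.21]
-184 [530.3 224.6] [-0.02  2.39]
-188 [530.7 228. ] [-0.11  2.46]
```

```bash
python3 -m handwheel '0.1 0.06 0 0 0.9;0.18 0.15 0 0 0.9;0.26 0.27 0 0 0.9;0.33 0.38 0 0 0.9;0.39 0.51 0 0 0.9;0.45 0.64 0 0 0.9;0.49 0.77 0 0 0.9;0.52 0.91 0 0 0.9;0.54 1.05 0 0 0.9;0.54 1.19 0 0 0.9'
python3 -m handwheel '-0.01 0.13 0 0 0.9;-0.03 0.27 0 0 0.9;-0.06 0.4 0 0 0.9;-0.1 0.54 0 0 0.9;-0.15 0.67 0 0 0.9;-0.22 0.79 0 0 0.9;-0.3 0.91 0 0 0.9;-0.39 1.02 0 0 0.9;-0.39 1.02 0 0 0.9'
```

```text
clock: 17.42
eef_pos: [0.5433, 0.1872, 0.073]
orientation: [[-0.7, -0.714, -0.001], [-0.714, 0.7, -0.0], [0.001, 0.001, -1.0]]
contact_force: [0.2, -2.5, 3.4]
finger_gap: 0.0117
finger_force: 6.0
clock: 18.17
eef_pos: [0.53, 0.2179, 0.0729]
orientation: [[-0.699, -0.715, -0.001], [-0.715, 0.699, 0.001], [0.0, 0.001, -1.0]]
contact_force: [-1.1, -0.2, -2.6]
finger_gap: 0.0118
finger_force: 6.0
```

```bash
python3 -m handwheel '-0.06 0.06 0 0 0.9;-0.12 0.12 0 0 0.9;-0.17 0.17 0 0 0.9;-0.17 0.17 0 0 0.9'
python3 -m handwheel '-0.04 0.04 0 0 0.9;-0.07 0.07 0 0 0.9;-0.07 0.07 0 0 0.9'
python3 -m handwheel '-0.03 0.03 0 0 0.9;-0.05 0.05 0 0 0.9;-0.05 0.05 0 0 0.9'
```

```text
clock: 18.5
eef_pos: [0.5303, 0.2239, 0.073]
orientation: [[-0.699, -0.715, -0.001], [-0.715, 0.699, -0.001], [0.001, -0.0, -1.0]]
contact_force: [-0.8, -3.7, -3.7]
finger_gap: 0.0119
finger_force: 6.0
clock: 18.75
eef_pos: [0.5307, 0.2246, 0.073]
orientation: [[-0.699, -0.715, -0.0], [-0.715, 0.699, -0.004], [0.003, -0.003, -1.0]]
contact_force: [1.4, -13.5, -2.6]
finger_gap: 0.0117
finger_force: 6.0
clock: 19.0
eef_pos: [0.5309, 0.2264, 0.073]
orientation: [[-0.699, -0.715, 0.0], [-0.715, 0.699, -0.005], [0.003, -0.003, -1.0]]
contact_force: [3.9, -13.5, -3.3]
finger_gap: 0.0143
finger_force: 6.0
```

The arm is at its dead stop: force rose to 13 N at the expected shut position. Now I'll release and rise.

```bash
python3 -m handwheel '0 0 0 0 0.68;0 0 0 0 0.68;0 0 0 0 0.68;0 0 0 0 0.68'
python3 -m handwheel '0.1 -0.1 -0.5 0 0.68;0.1 -0.1 -1.5 0 0.68;0.1 -0.1 -2.5 0 0.68;0.1 -0.1 -3.5 0 0.68;0.1 -0.1 -4.5 0 0.68;0.1 -0.1 -4.5 0 0.68;0.1 -0.1 -4.5 0 0.68'
python3 - <<'E'
from h import *
i=shot('wrist','w8'); a=dict(np.load('pics/w8.npz'))
t=.073;O=np.array([.5136,.297]);u=np.array([np.sin(t),np.cos(t)]);l=np.array([-np.cos(t),np.sin(t)])
hsv=cv2.cvtColor(a['im'],cv2.COLOR_BGR2HSV)
def f(n,m,z,lo=60,hi=4000):
    k,_,st,ce=cv2.connectedComponentsWithStats(m)
    for j in range(1,k):
        if lo<st[j,4]<hi: p=ray(a,*ce[j],z)[:2]; print(n,st[j].tolist(),ce[j].round(),p.round(3),"deck",((p-O)@u*1e3).round(1),((p-O)@l*1e3).round(1))
red=cv2.inRange(hsv,(0,150,60),(6,255,255))|cv2.inRange(hsv,(174,150,60),(180,255,255))
f("red@arm",red,.066); f("red@lid",red,.104); f("cyan",cv2.inRange(hsv,(88,100,60),(100,255,255)),.104)
f("dark",cv2.inRange(hsv,(0,0,0),(180,255,60)),.09,60,400)
print("shut peg top/base",proj(a,[*(O-.071*u-.022*l),.101]),proj(a,[*(O-.071*u-.022*l),.066]))
E
```

```text
clock: 19.33
eef_pos: [0.5308, 0.2299, 0.0735]
orientation: [[-0.7, -0.714, 0.001], [-0.714, 0.7, 0.001], [-0.001, 0.0, -1.0]]
contact_force: [-0.4, -0.8, 0.5]
finger_gap: 0.0282
finger_force: 0.0
clock: 19.92
eef_pos: [0.5319, 0.2259, 0.2104]
orientation: [[-0.699, -0.715, 0.005], [-0.715, 0.699, 0.002], [-0.005, -0.002, -1.0]]
contact_force: [-0.3, -0.6, -0.2]
finger_gap: 0.028
finger_force: 0.0
red@arm [328, 0, 30, 30, 752] [343.  14.] [0.394 0.124] deck -181.7 106.2
red@arm [277, 187, 33, 32, 292] [294. 202.] [0.561 0.222] deck -71.5 -52.6
red@arm [391, 216, 45, 43, 1387] [414. 238.] [0.49  0.353] deck 53.7 27.1
red@lid [328, 0, 30, 30, 752] [343.  14.] [0.404 0.129] deck -175.8 97.1
red@lid [277, 187, 33, 32, 292] [294. 202.] [0.55  0.215] deck -79.2 -42.1
red@lid [391, 216, 45, 43, 1387] [414. 238.] [0.488 0.329] deck 30.5 27.8
cyan [358, 244, 38, 39, 1013] [377. 262.] [0.534 0.326] deck 30.0 -18.5
dark [0, 60, 37, 46, 373] [10. 82.] [ 0.658 -0.049] deck -334.5 -169.3
dark [0, 135, 32, 46, 203] [ 12. 156.] [ 0.721 -0.015] deck -296.2 -229.7
dark [310, 182, 11, 18, 152] [315. 191.] [0.529 0.224] deck -71.6 -21.0
dark [338, 185, 31, 31, 296] [351. 200.] [0.509 0.257] deck -39.9 1.7
shut peg top/base [314.50905648 195.10796752] [314.63748614 185.99304419]
```

The images show the arm shut (peg at deck (-71.6, -21), against (-71, -22) nominal), both lids upright and the gripper clear. I'm handing in.

```bash
python3 -c "
from station import *
print(finish_job())"
```

```text
the job is handed in; nothing more can be done
None
```

The tray is on the drying deck and was pressed to about 11 N on the buffer before release. The red arm is shut at its stop, the jars are still standing, and the job was handed in at about 20 s; I couldn't measure how much buffer force remained after letting go, and no result was returned.

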